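# Slide a freshly painted board into its drying carrier

## Task

Swing open the little wooden gate on the dark drying carrier, slide the freshly painted board in, painted face up, until it sits fully home against the back stop, then swing the gate shut again behind it. Leave the tin, the cup and the brush lying on the bench where they are.

Things in the scene. Friction and masses are not known exactly. Their poses are not given: they have to be found in the camera images.
- carrier: dark wooden carrier fixed to the bench, 160 long (x), 133 wide (y), 36 high. Origin on the bench under its middle. The mouth faces its -x; a board goes in along +x, sliding on the bench (no floor). Fully home, the board's origin is at the carrier's origin. Lips 14 to 24 above the bench cover y beyond +-39.5 for x over -50; a slat 24 to 34 above the bench spans x = 40 to 70; else open above.
- mouth (a point): on the bench in the middle of the mouth, at x = -77 in the carrier's frame. Here the flared cheeks stand about 124 apart; they narrow to 103 at x = -50, and from there straight side walls (inner faces y = +-51.5) run to the back stop.
- stop (a point): on the bench, in the middle of the back stop's inner face, at x = +70 in the carrier's frame; the stop is 36 high
- board: flat pine board, 140 (x) by 100 (y) by 12 thick, 0.13 kg, top painted grey-green, loose, lying flat on the bench before the mouth of the carrier. Origin at the centre of its underside, z up. Too wide to grip; it goes in with its x axis along the carrier's x axis, either end first.
- gate (a joint): swing of the gate about its upright pin, rad: 0 = shut across the mouth, grows as the free end swings out, away from the bay; 1.57 = bar pointing straight out along the carrier's -x, 2.2 = limit. A board passes when it reads over about 1.5. It stays where it is left.
- gate_hinge (a point): the gate's pin, 34 above the bench, at x = -86, y = +75 in the carrier's frame. The gate is a pine bar 12 thick, standing 4 to 34 above the bench, reaching 95 from the pin; shut, it points along the carrier's -y.
- gate_peg (a point): axis of the upright round pine peg on the gate bar, 14 diameter, rising from 34 to 85 above the bench, 80 from the pin; this point is 75 above the bench
- tin: bystander: metal tin, 76 diameter, 75 high, origin under its centre
- cup: bystander: white open cup, 70 diameter, 70 high, origin under its centre
- brush: bystander: paint brush lying on the bench beyond the back stop of the carrier
There are look-alikes about, which are no part of the job. Several things have the shape of the board; the one meant has the colours described above.

How it is judged:
By the outcome, as a careful person would: the job done as asked, in the order asked, and still so for the second after the job is handed in, with the robot touching nothing.
It also fails if it takes over 72 s, if anything falls off the work surface, if the arm or the gripper's body presses on something with over 40 N, if the wrist force passes 120 N, or if a joint passes its speed limit or range.

## Robot

A 7-joint arm with a two-finger parallel gripper is mounted at the origin on the work surface. World frame = base frame: x ahead of the robot, y to its left, z up, the work surface at z = 0. Lengths are in mm, angles in rad, forces in N, time in s.
With the tool pointing down it reaches from about 425 to 825 mm from the base axis. Payload 3.6 kg.
Tool frame: the origin (TCP) lies on the centre line of the jaws, within the pads' length; the fingertips stand env.finger_overhang ahead of it and the grasp point (between the pads) is the TCP (env.finger_overhang is the distance from the TCP to the fingertips, in mm); z points along the fingers, y is the line along which they close (so a half turn about z gives the same grasp; the last joint's range is limited). The gripper opens to 85 mm and grips with 20 to 120 N. Pads are 22 mm wide; open, the fingers measure 114 mm over their backs; the gripper's body (76 mm by 85 mm) begins 54 mm behind the grasp point. The pads swing forward as they close: fully open they stand 13 mm farther back than shut.
Start: joints at [1.157, 0.615, -0.013, 1.423, 0.008, 1.103, -0.04], TCP at [245.808, -601.7, 250.297] pointing down, gripper open.
Joint ranges: [-3.12, 3.12], [-0.3, 2.06], [-1.34, 1.32], [0.26, 2.42], [-1.36, 4.5], [0.01, 1.98], [-2.84, 2.84]. Speed limits (rad/s): [2.79, 2.79, 3.14, 3.14, 3.14, 3.14, 3.14].

## Interface

Orientations are given as a unit quaternion [x, y, z, w].
In Python, from workcell import env gives the robot as it stands.
- The arm moves only by the shell command python3 -m crank 'ROWS' [OPENING] [FORCE]. ROWS is JSON, a list of rows, each a list of 2 entries, a list of its own where there are three numbers: the shift along the tool's x, y, z in mm, then the turn about the tool's z in rad. In form: [[[tx, ty, tz], roll], ...]. A call has 1 to 5 rows; each row shifts and turns the commanded pose from where the row before left it, along the tool's axes as they then stand; what a row does not reach is not made up. A row lasts 1/8 s, in which the tool goes at most 62.5 mm and 10.7 degrees, less where a joint would pass 70% of its speed; a pose out of reach is approached as far as the arm can. A call is refused whole if a number of a shift passes 62.5 or a number of a turn 0.188, either way. A call with a gripper value outside its range is refused whole. OPENING is the gripper's target within -1 to 1 (shut at 1, half-way at 0, fully open at -1), set as the call begins (- or left out, the last holds). The fingers move at their own pace and stop on an object; FORCE is the grip in N (left out, the last holds). Time passes only in rows, so rows that do not move let the fingers close. It gives the time, the measured TCP pose, the force, the opening and the grip force at its end, in the units of the state.
- env.sense(): the state, without advancing time (a new reading comes with each control period).
- env.camera(name): name is "scene" or "top"; returns (picture, depth): 420x560x3 uint8, red, green, blue; 420x560 float32, mm along the optical axis (not along the pixel's ray), 0 where there is no reading.
- env.calibration(name): a dict with "fx", "fy", "cx", "cy" (pixels), "R" (3x3) and "t" (3): a world point X has camera coordinates R X + t. Camera axes: x right, y down, z forward; pixel columns grow to the right and rows downward; lengths in mm; the calibration is good to about 2 mm. A picture is of the moment at which its call begins. calibration takes no time and is no camera call.
- env.sign_off(): hands the job in; it is judged then, once.
The state is a dict: "t": time; "qpos": joint angles; "dq": joint speeds; "tau": joint torques, N m; "ee_pos": TCP position; "tcp_rot": TCP orientation; "contact_force": force on the tool from outside, world axes, zero at the start; "ft_torque": the same for the moment, N m; "gripper_width": opening from 0.0 (shut) to 1.0 (fully open); "grip_force": force on a finger pad.
Only numpy, scipy, OpenCV 4.12 (cv2) and the standard library are available. Lean on these libraries where they do the work, as an engineer would, in place of code of your own. Each camera call takes 0.05 s, during which the arm holds its last target. There are 200 camera calls.

## Working session

There is one attempt and no reset: what is moved stays moved. The work goes in short steps, Python scripts to look and compute and a shell command to move; the robot and the scene stay as the last step left them, time stands still between calls to the robot, and variables do not carry over. Pictures are saved under pics/ and viewed, at most 10 in all, crops included, and the job is handed in when it is done.

```bash
mkdir -p pics; cat > h.py <<'E'
import numpy as np, cv2
from workcell import env
def w(cal,u,v,z):
    R=np.array(cal["R"]);t=np.array(cal["t"])
    d=R.T@np.array([(u-cal["cx"])/cal["fx"],(v-cal["cy"])/cal["fy"],1]);c=-R.T@t
    return c+d*(z-c[2])/d[2]
E
python3 - <<'E'
from h import *
for n in("top","scene"):
    p,d=env.camera(n);cv2.imwrite(f"pics/{n}0.png",cv2.resize(p[:,:,::-1],(800,600)));np.save(n,d)
    c=env.calibration(n);print(n,c)
print(env.sense(),env.finger_overhang)
E
```

```text
top {'fx': 466.8562619815964, 'fy': 466.8562619815964, 'cx': 279.6678690570519, 'cy': 205.52162094229533, 'R': array([[ 0.05424771, -0.99852293,  0.00302434],
       [-0.97765177, -0.05372943, -0.20324903],
       [ 0.20311132,  0.00806904, -0.9791224 ]]), 't': array([ 16.00953212, 575.4464657 , 996.20157008])}
scene {'fx': 515.0722571721932, 'fy': 515.0722571721932, 'cx': 294.7750104672206, 'cy': 216.5044492977813, 'R': array([[-0.88228006,  0.4707207 ,  0.00198243],
       [ 0.33945562,  0.639154  , -0.69011017],
       [-0.32611622, -0.6081975 , -0.72370161]]), 't': array([ 477.63293004, -161.77004749, 1728.47137638])}
{'t': 0.1, 'qpos': array([ 1.15649367,  0.61582042, -0.01260987,  1.42475699,  0.00813219,
        1.1033985 , -0.04042185]), 'dq': array([-6.25671756e-04, -2.31386602e-03, -1.08988478e-03, -2.85987967e-03,
       -2.52880804e-04, -7.54150659e-05, -1.33155510e-03]), 'tau': array([ 7.52762353e-04, -4.70382893e+01,  2.59858612e-01, -1.71570003e+01,
        1.00271328e-02,  5.92122306e-03, -2.28437335e-05]), 'ee_pos': array([ 245.55553911, -601.13117581,  249.24923955]), 'tcp_rot': array([ 9.81254202e-01,  1.92714375e-01, -2.55076080e-04, -1.13802352e-03]), 'contact_force': array([-0.4996875 , -0.20991573, -0.32920235]), 'ft_torque': array([-0.00915311, -0.00231236,  0.02793757]), 'grip_force': 0.0, 'gripper_width': 1.001507613513693} 19.0
```

View pics/top0.png

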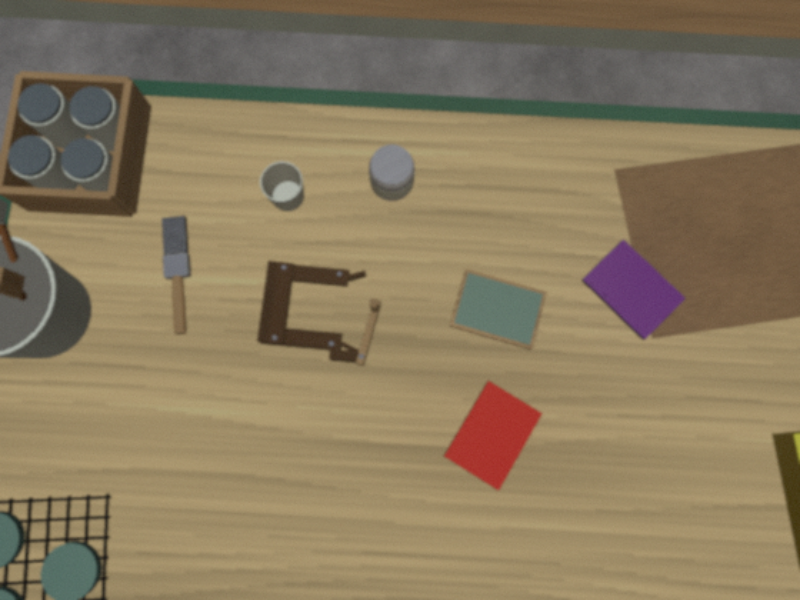

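View pics/scene0.png

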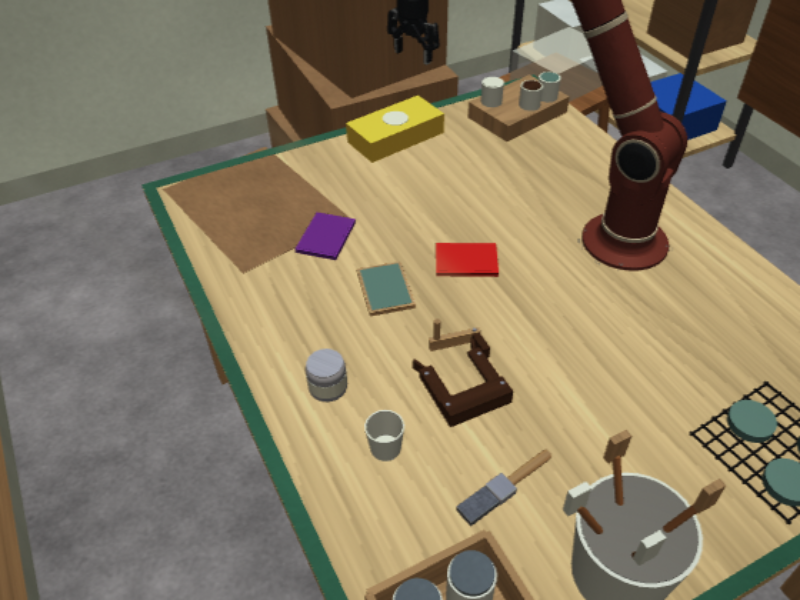

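Top view (800-wide): the carrier is at (258–365, 262–362) with its mouth to the right. The gate pin is near (361,360) and the peg near (375,303). The green board is at (498,310), the tin at (391,170) and the cup at (282,185). I'll enlarge this area to measure.

```bash
python3 - <<'E'
from h import *
p,d=env.camera("top")
cv2.imwrite("pics/c1.png",cv2.resize(p[175:265,170:390,::-1],None,fx=3.6,fy=3.6,interpolation=cv2.INTER_CUBIC))
E
```

```text
(no output)
```

View pics/c1.png

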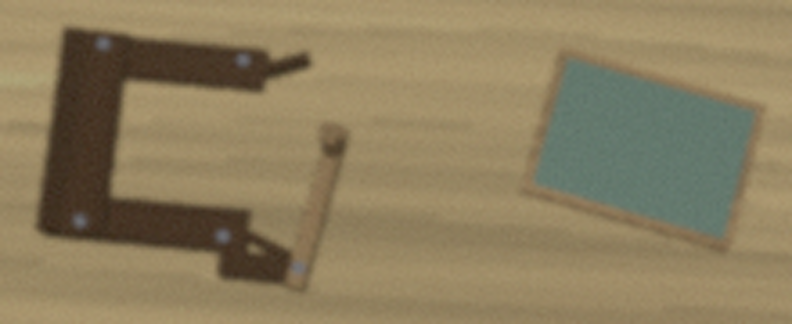

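```bash
python3 - <<'E'
from h import *
c=env.calibration("top")
def P(x,y,z): return w(c,170+(x+.5)/3.6-.5,175+(y+.5)/3.6-.5,z)
for n,x,y,z in[("bl",66,30,36),("br",42,233,36),("r1",103,43,34),("r2",80,220,34),("r3",243,60,24),("r4",222,236,24),("pin",297,268,34),("peg",333,131,85),("b1",562,52,12),("b2",763,107,12),("b3",726,249,12),("b4",523,190,12),("lipTop",265,90,24),("lipBot",249,212,24)]:
    print(n,P(x,y,z).round(1))
b=np.array([P(*q,12) for q in[(562,52),(763,107),(726,249),(523,190)]]);print(b.mean(0),[np.linalg.norm(b[i]-b[i-1]) for i in range(4)])
e=b[0]+b[3]-b[1]-b[2];print("board long axis deg",np.degrees(np.arctan2(e[1],e[0])))
E
```

```text
bl [620.4 264.1  36. ]
br [487.7 266.8  36. ]
r1 [613.6 239.7  34. ]
r2 [497.5 243.9  34. ]
r3 [609.6 149.4  24. ]
r4 [493.5 154.4  24. ]
pin [474.6 104.5  34. ]
peg [553.9  85.   85. ]
b1 [629.4 -59.6  12. ]
b2 [ 599.5 -192.9   12. ]
b3 [ 504.4 -169.9   12. ]
b4 [535.7 -37.5  12. ]
lipTop [590.4 133.6  24. ]
lipBot [509.9 138.2  24. ]
[ 567.26672492 -114.97368763   12.        ] [np.float64(96.27959862721346), np.float64(136.5417988454177), np.float64(97.85127278320792), np.float64(136.10726414182093)]
board long axis deg 77.01661374417748
```

```bash
cat > st.py <<'E'
from h import *
from scipy.spatial.transform import Rotation as Ro
th=np.radians(87.7);C=np.array([553,186.8]);ex=np.array([np.cos(th),np.sin(th)]);ey=np.array([-ex[1],ex[0]])
s=env.sense();p=s["ee_pos"];R=Ro.from_quat(s["tcp_rot"]).as_matrix();d=p[:2]-C
a=R[:2,0];print("t",s["t"],"carrier xyz",round(d@ex,1),round(d@ey,1),round(p[2],1),"toolx deg in carrier",round(np.degrees(np.arctan2(a@ey,a@ex)),1),"F",np.round(s["contact_force"],1),"tilt",R[:2,2].round(3),"w",round(s["gripper_width"],2))
E
python3 -m crank '[[[0,0,0],0.143],[[0,0,0],0.143],[[0,0,0],0.142]]' 1 40
python3 -m crank '[[[18,-48,0],0],[[18,-48,0],0],[[18,-48,0],0],[[18,-48,0],0],[[18,-48,0],0]]'
python3 -m crank '[[[18,-48,0],0],[[18,-48,0],0],[[18,-48,0],0],[[18,-48,0],0],[[18,-48,0],0]]'
python3 st.py
```

```text
t: 0.52
ee_pos: [245.7, -601.4, 249.8]
tcp_rot: [1.0, -0.022, -0.0, -0.001]
contact_force: [0.4, 0.6, -0.1]
gripper_width: 0.374
grip_force: 0.0
t: 1.15
ee_pos: [345.9, -363.8, 250.2]
tcp_rot: [1.0, -0.02, 0.0, -0.0]
contact_force: [1.9, -0.5, 0.4]
gripper_width: 0.002
grip_force: 0.0
t: 1.78
ee_pos: [445.3, -127.8, 250.3]
tcp_rot: [1.0, -0.02, 0.0, 0.0]
contact_force: [1.1, 0.2, 0.1]
gripper_width: 0.004
grip_force: 0.0
t 1.775 carrier xyz -318.6 95.0 250.3 toolx deg in carrier -90.0 F [1.1 0.2 0.1] tilt [ 0. -0.] w 0.0
```

```bash

python3 -m crank '[[[20,-51,0],0],[[20,-51,0],0],[[20,-51,0],0],[[20,-51,0],0],[[19,-50,0],0]]' >/dev/null
python3 -m crank '[[[0,0,46],0],[[0,0,46],0],[[0,0,46],0],[[0,0,46],0],[[0,0,0],0]]'>/dev/null
python3 st.py
python3 - <<'E'
from h import *
p,d=env.camera("scene");cv2.imwrite("pics/s2.png",cv2.resize(p[200:320,220:400,::-1],None,fx=4,fy=4,interpolation=cv2.INTER_CUBIC))
E
```

```text
t 3.025 carrier xyz -67.0 -0.9 63.1 toolx deg in carrier -90.0 F [ 0.1 -0.   0.6] tilt [-0.009 -0.002] w 0.0
```

View pics/s2.png

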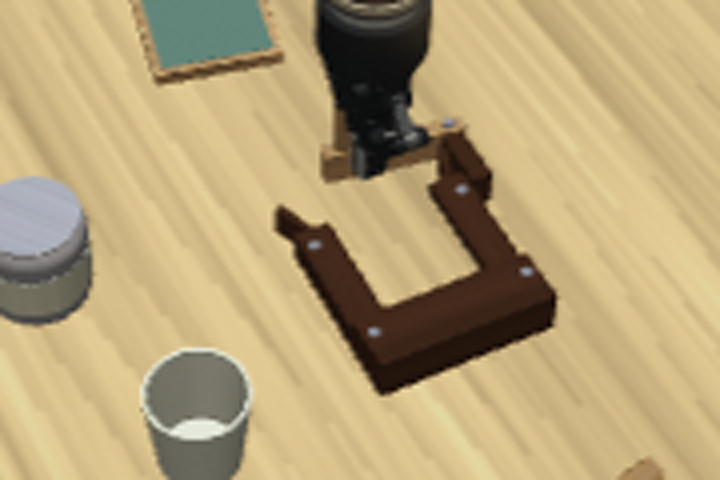

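Closed fingers are on the bay side of the peg (peg at about (340,130) in the crop). Next I'll swing it out along the arc.

```bash

python3 -m crank '[[[6,15,0],0],[[-1,11,0],0],[[-2,11,0],0],[[-2,11,0],0],[[-4,7,0],0]]' >/dev/null;python3 st.py
python3 -m crank '[[[-4,7,0],0],[[-4,7,0],0],[[-5,7,0],0],[[-6,5,0],0],[[-7,5,0],0]]' >/dev/null;python3 st.py
python3 -m crank '[[[-7,5,0],0],[[-7,4,0],0],[[-8,2,0],0],[[-8,2,0],0],[[-8,2,0],0]]' >/dev/null;python3 st.py
python3 -m crank '[[[-8,1,0],0],[[-8,0,0],0],[[0,0,0],0]]' >/dev/null;python3 st.py
python3 -m crank '[[[20,0,0],0],[[20,0,-40],0],[[10,0,-60],0],[[0,0,-40],0],[[0,0,0],0]]' >/dev/null;python3 st.py
```

```text
t 3.7 carrier xyz -122.5 -1.1 66.8 toolx deg in carrier -90.1 F [1.9 0.2 2.1] tilt [ 0.002 -0.   ] w 0.0
t 4.325 carrier xyz -152.5 25.6 66.3 toolx deg in carrier -90.0 F [-0.   0.9  0.1] tilt [0. 0.] w -0.0
t 4.95 carrier xyz -166.9 63.8 66.4 toolx deg in carrier -90.0 F [1.5 0.4 0.5] tilt [0. 0.] w -0.01
t 5.325 carrier xyz -168.3 80.7 66.3 toolx deg in carrier -90.0 F [-0.1  0.2  0.6] tilt [-0.002 -0.   ] w 0.0
t 5.95 carrier xyz -168.3 27.8 209.3 toolx deg in carrier -90.0 F [-0.2 -0.5 -0.2] tilt [0.006 0.   ] w 0.0
```

```bash

python3 -m crank '[[[36,34,0],0],[[36,34,0],0],[[36,34,0],0],[[37,35,0],0],[[0,0,0],0]]' -1 >/dev/null
python3 -m crank '[[[0,0,45],0],[[0,0,45],0],[[0,0,45],0],[[0,0,45],0],[[0,0,0],0]]' >/dev/null;python3 st.py
python3 -m crank '[[[0,0,4],0],[[0,0,0],0]]' >/dev/null;python3 st.py
python3 -m crank '[[[0,0,3],0],[[0,0,0],0]]' >/dev/null;python3 st.py
python3 - <<'E'
from h import *
p,d=env.camera("top")
cv2.imwrite("pics/c3.png",cv2.resize(p[165:275,170:390,::-1],None,fx=3.6,fy=3.6,interpolation=cv2.INTER_CUBIC))
E
```

```text
t 7.2 carrier xyz -303.6 -110.5 21.2 toolx deg in carrier -89.9 F [-0.1 -0.3  0.1] tilt [-0.013  0.003] w 1.01
t 7.45 carrier xyz -305.2 -116.9 24.3 toolx deg in carrier -90.0 F [ 0.1 -0.8  0.8] tilt [ 0.003 -0.   ] w 1.0
t 7.7 carrier xyz -305.3 -115.9 20.0 toolx deg in carrier -90.0 F [-0.2 -0.6  0.3] tilt [ 0.001 -0.   ] w 1.0
```

View pics/c3.png

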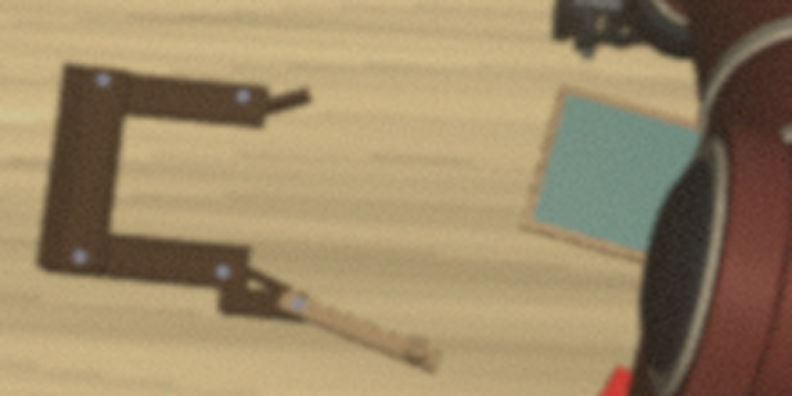

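The gate is open at about 1.95 rad, with its free end at (420,355). The fingers are beside the board at (590,40). Now I'll feel for the bench.

```bash

for i in 1; do python3 -m crank '[[[0,0,3],0],[[0,0,0],0],[[0,0,0],0]]' >/dev/null;python3 st.py; done
python3 -m crank '[[[0,0,3],0],[[0,0,0],0],[[0,0,0],0]]' >/dev/null;python3 st.py
```

```text
t 8.125 carrier xyz -305.2 -115.7 16.2 toolx deg in carrier -90.0 F [ 0.1  0.  -0.2] tilt [-0.  0.] w 1.0
t 8.5 carrier xyz -305.2 -115.7 13.3 toolx deg in carrier -90.0 F [ 0.6 -0.1 -0.5] tilt [-0.  0.] w 1.0
```

```bash

python3 -m crank '[[[0,0,3],0],[[-8,0,0],0],[[-8,0,0],0],[[-6,0,0],0],[[-6,0,0],0]]' >/dev/null;python3 st.py
python3 -m crank '[[[-5,0,0],0],[[-5,0,0],0],[[-5,0,0],0],[[-5,0,0],0],[[-4,0,0],0]]' >/dev/null;python3 st.py
python3 -m crank '[[[-2,0,0],0],[[0,0,0],0]]' >/dev/null;python3 st.py
python3 -m crank '[[[20,0,0],0],[[20,0,-30],0],[[0,0,-60],0],[[0,0,-60],0],[[0,0,-40],0]]' >/dev/null
python3 -m crank '[[[0,-60,0],0],[[0,-60,0],0],[[0,-60,0],0],[[0,-60,0],0],[[0,0,0],0]]' >/dev/null;python3 st.py
python3 - <<'E'
from h import *
p,d=env.camera("top")
cv2.imwrite("pics/c4.png",cv2.resize(p[165:275,170:390,::-1],None,fx=3.6,fy=3.6,interpolation=cv2.INTER_CUBIC))
E
```

```text
t 9.125 carrier xyz -305.0 -87.6 10.6 toolx deg in carrier -90.0 F [1.8 1.2 0.6] tilt [0.001 0.   ] w 1.0
t 9.75 carrier xyz -305.4 -63.7 10.5 toolx deg in carrier -90.0 F [ 0.8 -0.4 -0.3] tilt [ 0.001 -0.   ] w 1.0
t 10.0 carrier xyz -305.4 -61.4 10.3 toolx deg in carrier -90.0 F [ 0.6 -0.9  0.6] tilt [-0.001 -0.   ] w 1.0
t 11.25 carrier xyz -55.7 -99.2 199.6 toolx deg in carrier -89.3 F [-0.8 -0.7 -0.2] tilt [-0.003  0.006] w 1.0
```

View pics/c4.png

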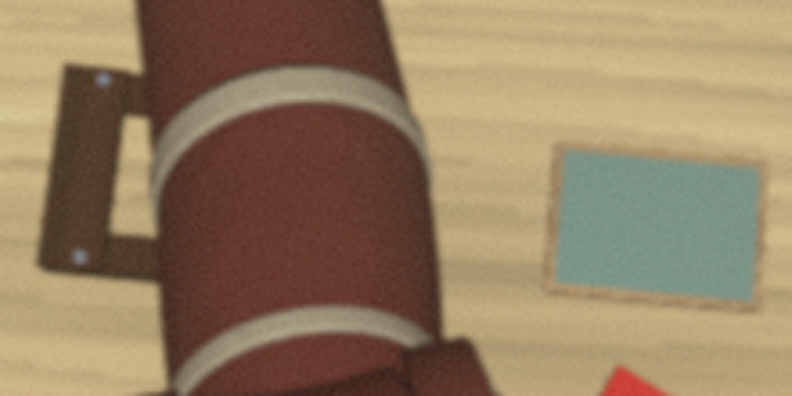

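The board now looks square with the carrier: corners (558,145), (765,160), (757,308) and (547,292). I'll check that in numbers.

```bash
python3 - <<'E'
from h import *
from st import C,ex,ey
c=env.calibration("top")
b=np.array([w(c,170+(x+.5)/3.6-.5,165+(y+.5)/3.6-.5,12)[:2] for x,y in[(558,145),(765,160),(757,308),(547,292)]])-C
q=np.c_[b@ex,b@ey];print(q.round(1),q.mean(0));e=q[0]+q[3]-q[1]-q[2];print(np.degrees(np.arctan2(e[1],e[0])))
E
```

```text
t 11.3 carrier xyz -61.1 -100.2 199.6 toolx deg in carrier -89.6 F [ 0.2 -1.   0.3] tilt [-0.003  0.001] w 1.0
[[-243.4  -47.6]
 [-379.4  -50.4]
 [-379.1   47.2]
 [-243.6   49.7]] [-3.11368937e+02 -2.69614388e-01]
1.1305577985998296
```

```bash
python3 -c "
from h import *;print(env.sense()['qpos'].round(2))"
python3 -m crank '[[[-17,58,0],0],[[-17,58,0],0],[[-17,58,0],0],[[-17,58,0],0],[[-16,58,0],0]]' -0.53 >/dev/null
python3 -m crank '[[[-16,58,0],0],[[0,0,0],0]]' >/dev/null;python3 st.py;python3 -c "
from h import *;print(env.sense()['qpos'].round(2))"
```

```text
[-0.18  0.68 -0.06  1.45  0.04  1.02 -1.86]
t 12.175 carrier xyz -423.8 2.9 200.1 toolx deg in carrier -90.9 F [-0.1  0.2  0. ] tilt [-0.004 -0.006] w 0.76
[ 0.41  0.56 -0.06  1.69  0.05  0.89 -1.29]
```

```bash

python3 -m crank '[[[0,0,0],-0.175],[[0,0,0],-0.175],[[0,0,0],-0.175],[[0,0,0],-0.175],[[0,0,0],-0.175]]' >/dev/null
python3 -m crank '[[[0,0,0],-0.175],[[0,0,0],-0.175],[[0,0,0],-0.175],[[0,0,0],-0.17],[[0,0,0],0]]' >/dev/null;python3 st.py
python3 -m crank '[[[0,0,50],0],[[0,0,50],0],[[0,0,50],0],[[0,0,30],0],[[0,0,0],0]]' >/dev/null;python3 st.py
```

```text
t 13.425 carrier xyz -414.2 -0.8 199.9 toolx deg in carrier -0.3 F [ 0.5 -0.2 -0.1] tilt [-0.002  0.   ] w 0.76
t 14.05 carrier xyz -413.1 0.5 18.1 toolx deg in carrier -0.2 F [-0.1  0.2  0.8] tilt [-0.006  0.001] w 0.76
```

```bash

python3 -m crank '[[[0,0,3],0],[[0,0,0],0],[[0,0,3],0],[[0,0,0],0],[[0,0,0],0]]' >/dev/null;python3 st.py
python3 -m crank '[[[10,0,0],0.005],[[10,0,0],0],[[10,0,0],0],[[10,0,0],0],[[10,0,0],0]]' >/dev/null;python3 st.py
python3 -m crank '[[[10,0,0],0],[[10,0,0],0],[[10,0,0],0],[[10,0,0],0],[[10,0,0],0]]' >/dev/null;python3 st.py
python3 -m crank '[[[10,0,0],0],[[10,0,0],0],[[10,0,0],0],[[10,0,0],0],[[0,0,0],0]]' >/dev/null;python3 st.py
python3 - <<'E'
from h import *
p,d=env.camera("scene");cv2.imwrite("pics/s5.png",cv2.resize(p[150:310,200:400,::-1],None,fx=3.6,fy=3.6,interpolation=cv2.INTER_CUBIC))
E
```

```text
t 14.675 carrier xyz -413.2 -1.8 14.5 toolx deg in carrier -0.1 F [ 0.1 -0.6  0.5] tilt [ 0. -0.] w 0.76
t 15.3 carrier xyz -362.5 -2.0 14.4 toolx deg in carrier -0.3 F [ 0.6 -0.9 -0.5] tilt [-0. -0.] w 0.76
t 15.925 carrier xyz -312.6 -2.3 14.4 toolx deg in carrier -0.3 F [-0.4 -1.1  1. ] tilt [ 0. -0.] w 0.76
t 16.55 carrier xyz -271.2 -2.5 14.4 toolx deg in carrier -0.2 F [ 0.9  0.6 -0.3] tilt [0.    0.002] w 0.77
```

View pics/s5.png

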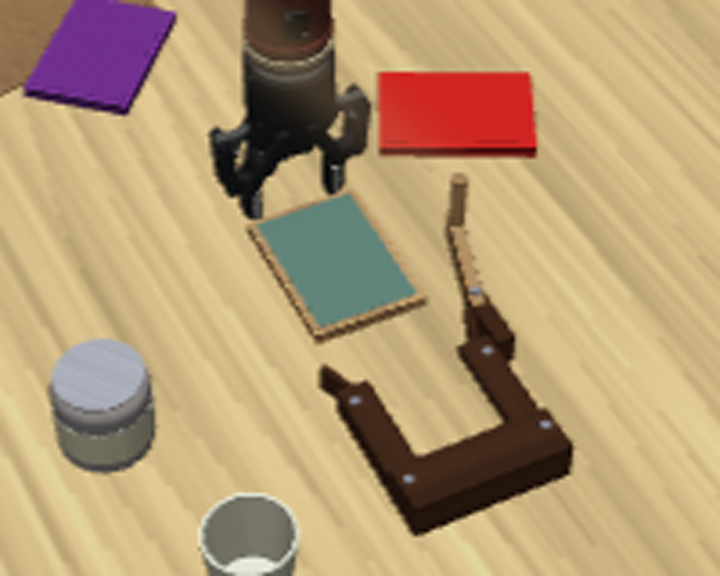

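The board is moving straight towards the mouth: it sits at (340,260), with the gate clear at (465,250). I'll keep pushing and watch the force.

```bash

python3 -m crank '[[[10,-1,0],0],[[10,-1,0],0],[[8,0,0],0],[[8,0,0],0],[[8,0,0],0]]' >/dev/null;python3 st.py
python3 -m crank '[[[8,0,0],0],[[8,0,0],0],[[8,0,0],0],[[8,0,0],0],[[8,0,0],0]]' >/dev/null;python3 st.py
python3 - <<'E'
from h import *
p,d=env.camera("scene");cv2.imwrite("pics/s6.png",cv2.resize(p[170:310,220:400,::-1],None,fx=4,fy=4,interpolation=cv2.INTER_CUBIC))
E
```

```text
t 17.225 carrier xyz -228.6 -0.7 14.3 toolx deg in carrier -0.3 F [-0.8 -0.7 -0.7] tilt [-0.  0.] w 0.76
t 17.85 carrier xyz -188.6 -0.9 14.3 toolx deg in carrier -0.3 F [-0.3  0.1 -2.1] tilt [-0.  0.] w 0.76
```

View pics/s6.png

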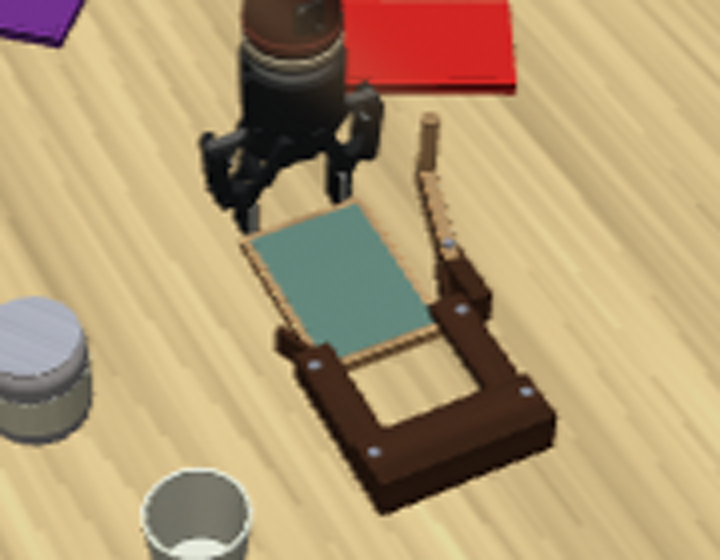

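The board is entering between the lips, under no force. I'll continue to the stop.

```bash

python3 -m crank '[[[8,0,0],0],[[8,0,0],0],[[8,0,0],0],[[8,0,0],0],[[8,0,0],0]]' >/dev/null;python3 st.py
python3 -m crank '[[[8,0,0],0],[[8,0,0],0],[[8,0,0],0],[[8,0,0],0],[[8,0,0],0]]' >/dev/null;python3 st.py
python3 -m crank '[[[4,0,0],0],[[4,0,0],0],[[4,0,0],0],[[4,0,0],0],[[0,0,0],0]]' >/dev/null;python3 st.py

```

```text
t 18.525 carrier xyz -148.8 -1.0 14.3 toolx deg in carrier -0.3 F [-0.7 -1.4  0.8] tilt [-0. -0.] w 0.77
t 19.15 carrier xyz -108.7 -1.4 14.3 toolx deg in carrier -0.3 F [-1.  -3.   2.4] tilt [-0. -0.] w 0.76
t 19.775 carrier xyz -91.9 -1.7 14.3 toolx deg in carrier -0.3 F [-0.5 -0.5 -0.3] tilt [0.001 0.002] w 0.77
```

```bash

for k in 1; do python3 -m crank '[[[2,0,0],0],[[2,0,0],0],[[2,0,0],0],[[0,0,0],0]]' >/dev/null;python3 st.py; done
python3 -m crank '[[[1.5,0,0],0],[[1.5,0,0],0],[[0,0,0],0]]' >/dev/null;python3 st.py
python3 -m crank '[[[1,0,0],0],[[1,0,0],0],[[0,0,0],0]]' >/dev/null;python3 st.py
```

```text
t 20.275 carrier xyz -86.5 -1.5 14.3 toolx deg in carrier -0.3 F [-1.  -0.5  0. ] tilt [0.    0.001] w 0.77
t 20.65 carrier xyz -83.6 -1.7 14.3 toolx deg in carrier -0.3 F [-0.2 -0.9 -0. ] tilt [0.    0.001] w 0.76
t 21.025 carrier xyz -83.3 -1.6 14.3 toolx deg in carrier -0.4 F [-0.2 -3.8  0.6] tilt [-0.    -0.002] w 0.76
```

```bash

python3 -m crank '[[[2,0,0],0],[[2,0,0],0],[[0,0,0],0]]' >/dev/null;python3 st.py
python3 -m crank '[[[2,0,0],0],[[2,0,0],0],[[0,0,0],0]]' >/dev/null;python3 st.py
```

```text
t 21.4 carrier xyz -83.1 -1.6 14.3 toolx deg in carrier -0.4 F [-0.2 -9.4  2.6] tilt [-0.002 -0.008] w 0.76
t 21.775 carrier xyz -83.0 -1.5 14.2 toolx deg in carrier -0.5 F [  0.  -13.9   5.7] tilt [-0.004 -0.013] w 0.77
```

The board is home: force builds to 14 N with no further travel. I'll back off, rise, and locate the peg from the two pictures already taken.

```bash

python3 -m crank '[[[-10,0,0],0],[[-20,0,0],0],[[-20,0,-30],0],[[0,0,-60],0],[[0,0,-60],0]]' -1 >/dev/null;python3 st.py
python3 - <<'E'
from h import *
from st import C,ex,ey
ct=env.calibration("top");cs=env.calibration("scene")
for p in(w(ct,170+(418+.5)/3.6-.5,165+(347+.5)/3.6-.5,85),w(cs,220+(430+.5)/4-.5,170+(119+.5)/4-.5,85)):
    q=p[:2]-C;q=np.array([q@ex,q@ey]);r=q-[-86,75];print(q,np.hypot(*r),np.arctan2(-r[0],-r[1]))
E
```

```text
t 22.4 carrier xyz -124.3 -1.2 165.7 toolx deg in carrier -0.3 F [ 1.4 -0.4 -1. ] tilt [-0.     0.002] w 1.0
t 22.4 carrier xyz -124.3 -1.2 165.7 toolx deg in carrier -0.3 F [ 1.4 -0.4 -1. ] tilt [-0.     0.002] w 1.0
[-163.42064904   99.2070142 ] 81.11680735009615 1.873834884962928
[-162.87591476   97.09673757] 79.98857469403552 1.8506850175078595
```

```bash

python3 -m crank '[[[-18,-50,0],0],[[-18,-49,0],0],[[0,0,0],0],[[0,0,0],0]]' >/dev/null;python3 st.py
```

```text
t 22.9 carrier xyz -159.2 96.9 164.8 toolx deg in carrier -0.3 F [0.1 0.2 0.1] tilt [0.002 0.001] w 1.0
```

```bash

python3 -m crank '[[[-4,-1.5,0],0],[[0,0,35],0],[[0,0,35],0],[[0,0,25],0],[[0,0,0],0]]' >/dev/null;python3 st.py
python3 -m crank '[[[0,0,0],0],[[0,0,0],0],[[0,0,0],0],[[0,0,0],0],[[0,0,0],0]]' 1 20;python3 st.py
```

```text
t 23.525 carrier xyz -163.4 99.6 67.8 toolx deg in carrier -0.3 F [ 0.5 -1.2  0.2] tilt [-0.003  0.   ] w 1.0
t: 24.15
ee_pos: [447.4, 27.2, 69.8]
tcp_rot: [0.723, 0.691, 0.0, 0.0]
contact_force: [0.1, -0.5, 4.2]
gripper_width: 0.15
grip_force: 21.6
t 24.15 carrier xyz -163.7 99.1 69.8 toolx deg in carrier -0.3 F [ 0.1 -0.5  4.2] tilt [ 0.001 -0.   ] w 0.15
```

```bash

python3 -m crank '[[[-2,7,0],0],[[-1,7,0],0],[[0,8,0],0],[[0,8,0],0],[[0,0,0],0]]' >/dev/null;python3 st.py
python3 -m crank '[[[1,8,0],0],[[2,8,0],0],[[3,7,0],0],[[3,8,0],0],[[0,0,0],0]]' >/dev/null;python3 st.py
python3 -m crank '[[[4,7,0],0],[[5,6,0],0],[[5,6,0],0],[[6,6,0],0],[[0,0,0],0]]' >/dev/null;python3 st.py
```

```text
t 24.775 carrier xyz -168.8 69.5 69.6 toolx deg in carrier -0.4 F [-0.4 -3.4  6.2] tilt [-0.001 -0.003] w 0.15
t 25.4 carrier xyz -159.2 38.1 69.5 toolx deg in carrier -0.3 F [-0.9 -2.6  4.1] tilt [-0.    -0.002] w 0.15
t 26.025 carrier xyz -136.8 12.9 69.3 toolx deg in carrier -0.2 F [-0.9 -0.8  4. ] tilt [0.001 0.001] w 0.16
```

```bash

python3 -m crank '[[[6,5,0],0],[[7,4,0],0],[[7,3,0],0],[[8,3,0],0],[[0,0,0],0]]' >/dev/null;python3 st.py
python3 -m crank '[[[8,2,0],0],[[8,1,0],0],[[4,0,0],0],[[0,0,0],0]]' >/dev/null;python3 st.py
python3 -m crank '[[[2,0,0],0],[[2,0,0],0],[[0,0,0],0]]' >/dev/null;python3 st.py
```

```text
t 26.65 carrier xyz -108.7 -1.2 69.2 toolx deg in carrier -0.2 F [-3.2 -0.3  4. ] tilt [-0.001  0.001] w 0.16
t 27.15 carrier xyz -89.9 -4.3 69.1 toolx deg in carrier -0.3 F [-5.2 -1.1  3.4] tilt [-0.001  0.   ] w 0.16
t 27.525 carrier xyz -86.8 -4.4 69.0 toolx deg in carrier -0.4 F [-4.9 -2.   2.6] tilt [-0.002 -0.001] w 0.16
```

```bash

python3 -m crank '[[[2,0,0],0],[[0,0,0],0]]' >/dev/null;python3 st.py
python3 -m crank '[[[2,0,0],0],[[0,0,0],0]]' >/dev/null;python3 st.py
python3 -m crank '[[[2,0,0],0],[[0,0,0],0]]' >/dev/null;python3 st.py
```

```text
t 27.775 carrier xyz -85.4 -4.4 69.0 toolx deg in carrier -0.4 F [-4.1 -3.   3.9] tilt [-0.002 -0.002] w 0.16
t 28.025 carrier xyz -84.9 -4.5 69.0 toolx deg in carrier -0.5 F [-4.2 -3.8  4.5] tilt [-0.002 -0.004] w 0.15
t 28.275 carrier xyz -84.8 -4.5 69.0 toolx deg in carrier -0.6 F [-5.3 -7.1  5.6] tilt [-0.003 -0.006] w 0.16
```

Position has stalled and force is rising, so the gate is at its shut limit. I'll release, rise, move away and check.

```bash

python3 -m crank '[[[-1.5,0,0],0],[[0,0,0],0],[[0,0,0],0],[[0,0,0],0],[[0,0,0],0]]' -1 >/dev/null;python3 st.py
python3 -m crank '[[[0,0,-40],0],[[0,0,-60],0],[[0,0,-60],0],[[0,0,0],0]]' >/dev/null
python3 -m crank '[[[-50,0,0],0],[[-50,0,0],0],[[-50,0,0],0],[[-50,0,0],0],[[-50,0,0],0]]' >/dev/null
python3 -m crank '[[[-50,0,0],0],[[-50,0,0],0],[[-50,0,0],0],[[0,0,0],0],[[0,0,0],0]]' >/dev/null;python3 st.py
python3 - <<'E'
from h import *
p,d=env.camera("top")
cv2.imwrite("pics/c7.png",cv2.resize(p[175:255,175:305,::-1],None,fx=6,fy=6,interpolation=cv2.INTER_CUBIC))
p,d=env.camera("scene");cv2.imwrite("pics/s7.png",cv2.resize(p[:,:,::-1],(800,600)))
E
```

```text
t 28.9 carrier xyz -81.4 -5.2 69.3 toolx deg in carrier -0.3 F [-0.6 -0.5 -0.3] tilt [0. 0.] w 1.0
t 30.65 carrier xyz -480.8 -2.4 228.3 toolx deg in carrier -0.3 F [-0.2  0.6  1.2] tilt [-0.001  0.002] w 0.99
```

View pics/c7.png

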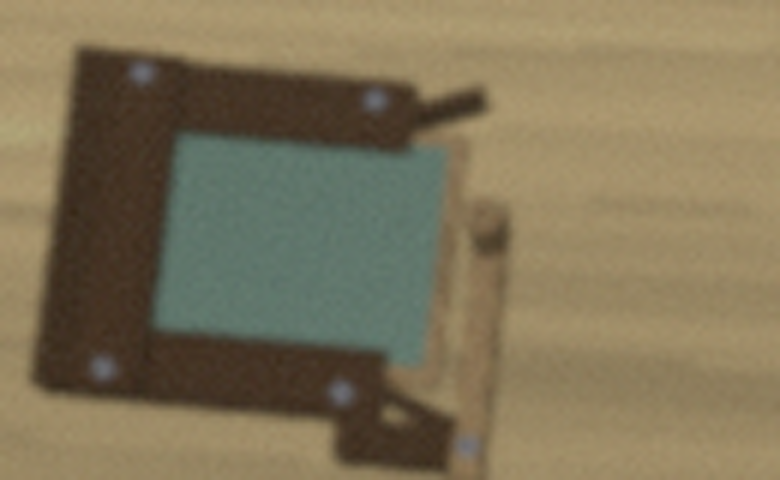

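View pics/s7.png

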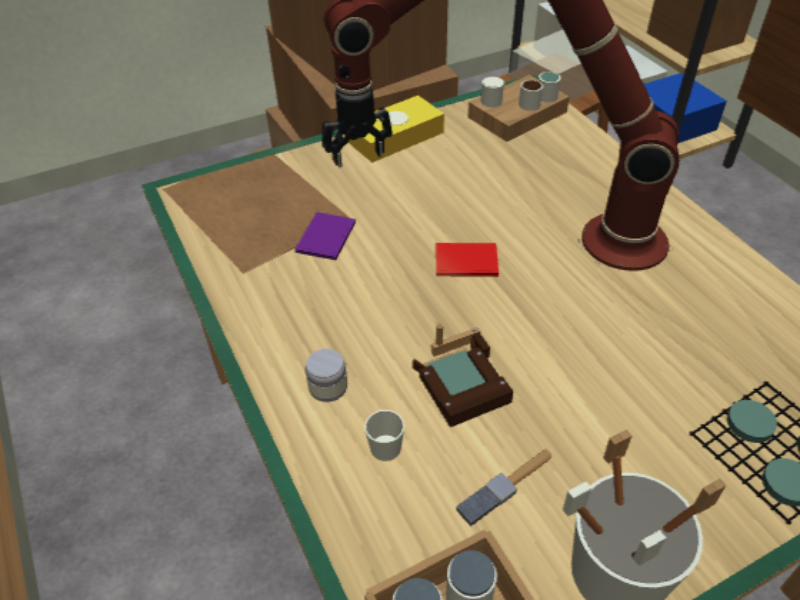

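The gate lies across the mouth with its pin at (467,445) and peg at (490,215). The board is under the lips and parallel to them, and the tin, cup and brush haven't moved. I'll check the numbers.

```bash
python3 - <<'E'
from h import *
from st import C,ex,ey
c=env.calibration("top")
for n,x,y,z in[("edge t",467,140,12),("edge b",438,388,12),("peg",490,216,85),("pin",467,445,34),("r1",142,72,34),("r2",102,367,34),("r3",375,100,24),("r4",341,391,24)]:
    q=w(c,175+(x+.5)/6-.5,175+(y+.5)/6-.5,z)[:2]-C;print(n,(q@ex).round(1),(q@ey).round(1))
E
```

```text
t 30.75 carrier xyz -479.5 -3.0 228.9 toolx deg in carrier -0.2 F [-0.9  0.8  0.6] tilt [-0.     0.002] w 1.0
edge t -71.6 -48.2
edge b -70.9 50.9
peg -88.7 -4.7
pin -85.9 74.2
r1 55.3 -58.4
r2 55.5 57.8
r3 -35.0 -58.2
r4 -34.9 57.1
```

The board is home to within measuring error. The peg reads about 2 mm open, which is near the noise, so a gentle nudge from outside will settle it.

```bash

python3 -m crank '[[[58,0,0],0],[[58,0,0],0],[[58,0,0],0],[[58,0,0],0],[[58,1,0],0]]' 1 >/dev/null
python3 -m crank '[[[55,1,0],0],[[0,0,50],0],[[0,0,60],0],[[0,0,50],0],[[0,0,0],0]]' >/dev/null;python3 st.py
python3 -m crank '[[[8,0,0],0],[[6,0,0],0],[[4,0,0],0],[[2,0,0],0],[[0,0,0],0]]' >/dev/null;python3 st.py
python3 -m crank '[[[2,0,0],0],[[2,0,0],0],[[0,0,0],0]]' >/dev/null;python3 st.py
python3 -m crank '[[[2,0,0],0],[[2,0,0],0],[[0,0,0],0]]' >/dev/null;python3 st.py
```

```text
t 32.0 carrier xyz -135.8 -3.3 66.3 toolx deg in carrier -0.2 F [ 0.4 -0.7  0.4] tilt [-0.009 -0.001] w -0.0
t 32.625 carrier xyz -116.6 -7.0 69.7 toolx deg in carrier -0.3 F [ 0.5 -0.  -0. ] tilt [0.001 0.   ] w -0.0
t 33.0 carrier xyz -112.4 -6.9 69.3 toolx deg in carrier -0.3 F [0.3 1.3 0. ] tilt [-0.  0.] w 0.0
t 33.375 carrier xyz -108.4 -6.9 69.4 toolx deg in carrier -0.3 F [-0.4  0.1 -0.8] tilt [0. 0.] w 0.0
```

```bash

python3 -m crank '[[[2,0,0],0],[[2,0,0],0],[[0,0,0],0]]' >/dev/null;python3 st.py
python3 -m crank '[[[2,0,0],0],[[0,0,0],0]]' >/dev/null;python3 st.py
python3 -m crank '[[[2,0,0],0],[[0,0,0],0]]' >/dev/null;python3 st.py
```

```text
t 33.75 carrier xyz -106.0 -7.0 69.3 toolx deg in carrier -0.4 F [-0.4 -3.   0.6] tilt [-0.    -0.002] w 0.0
t 34.0 carrier xyz -105.9 -6.9 69.3 toolx deg in carrier -0.5 F [-0.5 -6.2  2.7] tilt [-0.001 -0.005] w 0.0
t 34.25 carrier xyz -105.8 -6.9 69.3 toolx deg in carrier -0.5 F [-0.9 -8.5  4.5] tilt [-0.002 -0.007] w -0.0
```

The gate is firmly on its limit. I'll retreat and hand in.

```bash

python3 -m crank '[[[-10,0,0],0],[[-20,0,0],0],[[-20,0,-30],0],[[0,0,-60],0],[[0,0,-50],0]]' >/dev/null
python3 -m crank '[[[-40,0,0],0],[[-40,0,0],0],[[0,0,0],0],[[0,0,0],0]]' >/dev/null;python3 st.py
python3 -c "
from workcell import env;print(env.sign_off())"
```

```text
t 35.375 carrier xyz -229.2 -6.3 209.4 toolx deg in carrier -0.3 F [-0.2  0.9 -0.7] tilt [0.001 0.002] w 0.0
the job is handed in; nothing more can be done
None
```

The job is handed in at about 35 s: the gate was opened, the board slid in painted face up until it stalled against the back stop, and the gate pushed shut to its limit; the tin, cup and brush were not touched, though no verdict was returned.

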